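# Shut and lock the coin bank's over-centre catch

## Task

Push the coin bank's open lid fully shut with the fingertips, then press its red catch lever outwards and down past its dead point so that it snaps over into lock by itself. Only touch and push: do not lift, drag or tip the bank, shut the lid before working the lever, and leave the other things on the shelf where they are. Finish with the lid shut and the lever locked.

Things in the scene. Friction and masses are not known exactly. Their poses are not given: they have to be found in the camera images.
- bank: loose blue steel coin bank, about 1.7 kg: box 130 (its x) x 180 (its y) x 90 mm high, open on top under its lid. Origin: centre of its underside; z up. Its front (-x) has the catch in the middle and a small round knob lock, not used, 58 mm to its +y; the lid's hinge line runs along its y at x = +65 mm, z = 90 mm.
- lid (a joint): angle of the blue steel lid (136 x 184 x 8 mm, black coin slot on top): 0 = shut, lying level on the box with its top face at 98 mm; grows as its front edge rises about the rear hinge line. It starts 0.35 to 0.8 open; a stiff hinge keeps it where it is left (about 2 to 4 N down near the front edge moves it).
- lid_edge (a point): middle of the lid's front edge on its upper face, 130 mm in front of the hinge line and 8 mm above it (when shut)
- lever (a joint): over-centre catch lever: 0 = open, pointing up and out from the bank's front, 0.9 rad from upright; grows as it goes outwards and down; 0.67 = level; dead point about 0.7; 1.9 = locked, hanging nearly straight down. A spring returns it to 0 before the dead point (4 to 7 N down at 50 mm from the pivot beats it) and drives it on to 1.9 beyond. Ignore its wire bail, which moves by itself.
- lever_tip (a point): middle of the lever's free end, 70 mm from its pivot. The lever is a flat steel strip 34 mm wide (along the bank's y) and 5 mm thick, its outer 30 mm a red grip 36 mm wide and 8 mm thick; pivot axis along the bank's y at x = -78, y = 0, z = 75 mm in the bank's frame
- bottle: green glass bottle, 68 mm diameter, 200 mm tall, upright, origin under its centre; bystander
- roller: wooden massage roller: light block 130 x 45 mm on four wooden wheels, 84 mm wide, 47 mm high, long along its x, origin under its centre; bystander
- peg_yellow: yellow plastic clothes peg lying on the shelf, 75 x 16 x 12 mm, long along its x, origin under its centre; bystander
- peg_green: green plastic clothes peg, the same size; bystander
- peg_orange: orange plastic clothes peg, the same size; bystander
- clip: chrome spring clip lying flat, jaw 22 x 50 x 18 mm with wire handles reaching 44 mm along its +x, origin under the jaw's centre; bystander
- mug: white mug, 80 mm diameter, 90 mm tall, handle at its +y, origin under its centre; bystander

How it is judged:
By the outcome, as a careful person would: the job done as asked, in the order asked, and still so for the second after the job is handed in, with the robot touching nothing.
It also fails if it takes over 40 s, if anything falls off the work surface, if the arm or the gripper's body presses on something with over 40 N, if the wrist force passes 120 N, or if a joint passes its speed limit or range.

## Robot

A 6-joint arm with a two-finger parallel gripper is mounted at the origin on the work surface. World frame = base frame: x ahead of the robot, y to its left, z up, the work surface at z = 0. Lengths are in m, angles in rad, forces in N, time in s.
With the tool pointing down it reaches from about 0.25 to 0.725 m from the base axis. Payload 9.7 kg.
Tool frame: the origin (TCP) lies midway between the tips of the shut fingers; the grasp point (between the pads) lies 19 mm behind it; z points along the fingers, y is the line along which they close (so a half turn about z gives the same grasp; the last joint's range is limited). The gripper opens to 85 mm and grips with 20 to 120 N. Pads are 22 mm wide; open, the fingers measure 114 mm over their backs; the gripper's body (76 mm by 85 mm) begins 54 mm behind the grasp point. The pads swing forward as they close: fully open they stand 13 mm farther back than shut.
Start: joints at [-1.249, 0.087, 0.176, 1.66, 0, 1.571], TCP at [0.174, -0.522, 0.231] pointing down, gripper open.
Joint ranges: [-3.13, 3.13], [-0.85, 1.81], [-1.15, 1.24], [-2.2, 2.28], [-1.44, 1.52], [-3.14, 3.14]. Speed limits (rad/s): [2.22, 2.22, 2.57, 3.14, 3.14, 3.14].

## Interface

Orientations are given as [roll, pitch, yaw] about the fixed x, y, z axes, in that order (R = Rz(yaw) Ry(pitch) Rx(roll)).
In Python, from workcell import ctrl gives the robot as it stands. The module is installed in compiled form; this text tells all that it offers.
- The arm moves only by the tool servo_tool, never from a script. Its arguments are lists of equal length, an entry for each row: "linear": the shift along the tool's x, y, z normalised to -1 to 1, where 1 is 250 mm, a list of three; "rot": the turn, a rotation vector about the tool's x, y, z normalised to -1 to 1, where 1 is 120 degrees, a list of three; "claw": the opening, from 0 (shut) to 1 (fully open). In form: {"linear": [[x, y, z], ...], "rot": [[wx, wy, wz], ...], "claw": [claw, ...]}. A call has exactly 8 rows; each row shifts and turns the commanded pose from where the row before left it, along the tool's axes as they then stand; what a row does not reach is not made up. A row lasts 1/12 s, in which the tool goes at most 41.7 mm and 7.16 degrees, less where a joint would pass 70% of its speed; a pose out of reach is approached as far as the arm can. A call with a number of a shift or a turn outside -1 to 1 is refused whole. A call with a gripper value outside its range is refused whole. The fingers move at their own pace and stop on an object; "force" is the grip in N (left out, the last holds). Time passes only in rows, so rows that do not move let the fingers close, or fill a call up. It gives the time, the measured TCP pose, the force, the opening and the grip force at its end, in the units of the state.
- ctrl.get_state(): the state, without advancing time (a new reading comes with each control period).
- ctrl.get_image(name): name is "scene" or "side" or "wrist"; returns a dict with "img" (480x640x3 uint8, red, green, blue), "z_map" (480x640 float32, m along the optical axis (not along the pixel's ray), 0 where there is no reading), "vfov" (degrees; the focal length in pixels is half the picture's height over the tangent of half this angle, whatever the lens; pixels are square), "cx", "cy" (the principal point, pixels), "R" (3x3) and "t" (3): a world point X has camera coordinates R X + t; the wrist camera has in their place "tool_from_camera" (4x4, takes a point from camera to tool coordinates, whose origin is the TCP and whose axes are the flange's). Camera axes: x right, y down, z forward; pixel columns grow to the right and rows downward; lengths in m; the calibration is good to about 2 mm. A picture is of the moment at which its call begins: read the wrist's pose just before it.
- ctrl.hand_in(): hands the job in; it is judged then, once.
The state is a dict: "time": time; "joint_positions": joint angles; "joint_vel": joint speeds; "effort": joint torques, N m; "ee_pos": TCP position; "tool_rot": TCP orientation; "force": force on the tool from outside, world axes, zero at the start; "torque": the same for the moment, N m; "width": finger opening in m; "finger_force": force on a finger pad.
Only numpy, scipy, OpenCV 4.12 (cv2) and the standard library are available. Lean on these libraries where they do the work, as an engineer would, in place of code of your own. Each camera call takes 0.05 s, during which the arm holds its last target. There are 200 camera calls.

## Working session

There is one attempt and no reset: what is moved stays moved. The work goes in short steps, Python scripts to look and compute and a tool call to move; the robot and the scene stay as the last step left them, time stands still between calls to the robot, and variables do not carry over. Pictures are saved under pics/ and viewed, at most 10 in all, crops included, and the job is handed in when it is done.

Besides the shell and the picture viewer there is one more tool, called as name(argument=value, ...), one argument or row to a line, values as JSON. servo_tool: Moves the arm, as the interface text tells. Its arguments: {"type":"object","properties":{"linear":{"type":"array"},"rot":{"type":"array"},"claw":{"type":"array"},"force":{"type":"number"}},"required":["linear","rot","claw"]}

```bash
mkdir -p pics; cat > h.py <<'E'
import numpy as np, cv2
from workcell import ctrl
def cam(n):
    s=ctrl.get_state(); d=ctrl.get_image(n); d['f']=240/np.tan(np.radians(d['vfov'])/2); d['s']=s
    return d
def pts(d):
    z=d['z_map']; v,u=np.mgrid[:480,:640]
    P=np.stack([(u-d['cx'])/d['f']*z,(v-d['cy'])/d['f']*z,z],-1)
    return (P-d['t'])@d['R']   # R^T (P-t)
E
python3 - <<'E'
from h import *
for n in('scene','side'):
    d=cam(n); cv2.imwrite(f'pics/{n}0.png',d['img'][...,::-1]); np.savez(f'{n}0.npz',**{k:d[k] for k in('img','z_map','cx','cy','R','t','f')})
    print(n,d['f'],d['cx'],d['cy'],-d['R'].T@d['t'])
print(ctrl.get_state())
E
```

```text
scene 520.5685390817242 307.5412829844517 236.76848220589017 [ 1.02798466 -0.4425105   0.93293842]
side 441.80238635249157 320.78065769193876 239.15136755417313 [0.10733172 0.47938432 0.6233754 ]
{'time': 0.1, 'joint_positions': array([-1.24897805e+00,  8.74009161e-02,  1.75225646e-01,  1.65980498e+00,
        2.18317221e-05,  1.57078139e+00]), 'joint_vel': array([-0.00080806, -0.00243227,  0.00354475,  0.00079778, -0.00277132,
       -0.00104878]), 'effort': array([-1.23572227e-04, -5.21561229e+01,  4.65654624e+01,  1.60184875e-02,
       -5.53258218e-06, -1.30972982e-06]), 'ee_pos': array([ 0.17390206, -0.52156875,  0.23066255]), 'tool_rot': array([-3.14040873e+00, -2.18493894e-05,  3.21833189e-01]), 'force': array([ 0.35059334,  0.13071819, -0.59485967]), 'torque': array([ 0.00911043,  0.01712563, -0.06154786]), 'finger_force': 0.0, 'width': 0.08539119749279994}
```

View pics/scene0.png

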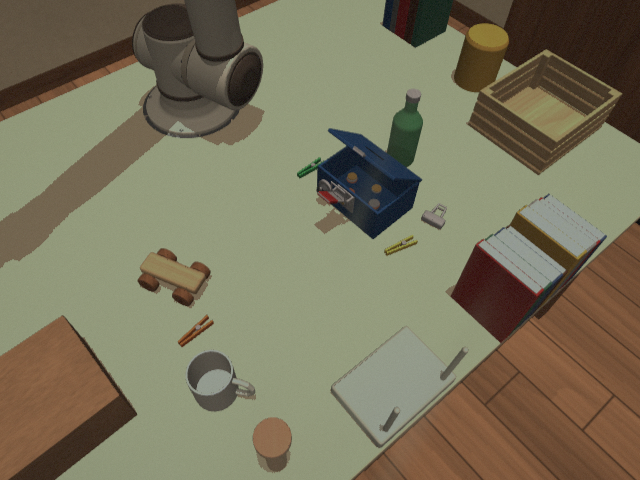

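View pics/side0.png

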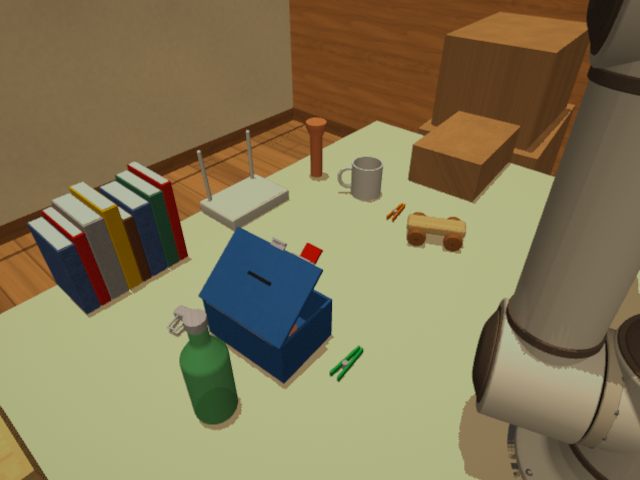

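The scene view shows the bank at about (367,185), with its front and red lever at (330,195) facing lower-left and the lid open. The side view shows the lid's top at (262,280), the red grip at (312,253), the bottle behind the bank and the green peg at the robot's side.

```bash
python3 - <<'E'
from h import *
B=[];Rd=[]
for n in('scene','side'):
    d=dict(np.load(f'{n}0.npz')); P=pts(d); hsv=cv2.cvtColor(d['img'],cv2.COLOR_RGB2HSV)
    ok=d['z_map']>0
    near=ok&(P[...,0]>.2)&(P[...,0]<.75)&(P[...,1]>-.3)&(P[...,1]<.3)
    bl=near&(hsv[...,0]>100)&(hsv[...,0]<125)&(hsv[...,1]>120)&(P[...,2]>.012)
    bl=cv2.erode(bl.astype(np.uint8),np.ones((3,3)))>0
    rd=near&((hsv[...,0]<6)|(hsv[...,0]>174))&(hsv[...,1]>150)&(P[...,2]>.03)
    B.append(P[bl]);Rd.append(P[rd])
    print(n,bl.sum(),rd.sum(), P[rd].mean(0),P[rd].min(0),P[rd].max(0))
    q=P[bl]; q=q[q[:,2]<.085]; print(cv2.minAreaRect(q[:,:2].astype(np.float32)*1000))
    for nm,lo,hi in(('green',40,85),('orange',5,16),('yellow',20,30)):
        m=near&(hsv[...,0]>lo)&(hsv[...,0]<hi)&(hsv[...,1]>150)&(P[...,2]>.004)
        if m.sum()>10: print(nm,m.sum(),np.percentile(P[m],[2,50,98],axis=0).round(3).tolist())
q=np.vstack(B); lo=q[(q[:,2]<.085)]
print(cv2.minAreaRect(lo[:,:2].astype(np.float32)*1000))
# front face from scene: brute normals via SVD after rect
r=cv2.minAreaRect(lo[:,:2].astype(np.float32)*1000); print(cv2.boxPoints(r))
hi=q[q[:,2]>.105]; c=np.median(hi,0)
for _ in range(5):
    u,s,vt=np.linalg.svd(hi-c,full_matrices=False); k=abs((hi-c)@vt[2])<.006; hi=hi[k]; c=hi.mean(0)
n=vt[2]*np.sign(vt[2][2]); print('lid n',n,'angle',np.arccos(n[2]),'yaw of tilt',np.arctan2(n[1],n[0]),'hi max',hi[hi[:,2].argmax()],len(hi), c)
E
```

```text
scene 697 97 [0.53911837 0.01279795 0.11424147] [0.51904935 0.00222155 0.1001881 ] [0.55451655 0.02516697 0.12351901]
((531.0650024414062, 135.14517211914062), (187.60711669921875, 113.28006744384766), 11.400986671447754)
orange 27 [[0.405, -0.297, 0.019], [0.47, -0.268, 0.033], [0.489, -0.252, 0.043]]
yellow 64 [[0.666, 0.071, 0.004], [0.675, 0.099, 0.007], [0.689, 0.138, 0.015]]
side 10694 249 [0.53106102 0.01687705 0.11254438] [0.51414654 0.00493121 0.10229824] [0.54923284 0.02781941 0.12191509]
((521.7984008789062, 138.03794860839844), (174.15025329589844, 128.77581787109375), 3.3744609355926514)
green 256 [[0.368, 0.063, 0.004], [0.375, 0.098, 0.011], [0.385, 0.135, 0.014]]
orange 566 [[0.204, -0.299, 0.006], [0.449, -0.262, 0.027], [0.494, 0.112, 0.551]]
((527.1400146484375, 135.4683837890625), (184.08421325683594, 135.1044921875), 3.5630929470062256)
[[431.07758  197.16985 ]
 [439.47406   62.326523]
 [623.20245   73.76692 ]
 [614.80597  208.61024 ]]
lid n [-0.03836025  0.62689973  0.77815501] angle 0.6790734239165017 yaw of tilt 1.631910540490577 hi max [0.61161664 0.10333667 0.18232854] 7106 [0.51751158 0.14893273 0.14187219]
```

servo_tool(
  linear=[
    [0.09, -0.08, -0.01],
    [0.09, -0.08, -0.01],
    [0.09, -0.08, -0.01],
    [0.09, -0.08, -0.01],
    [0.09, -0.08, -0.01],
    [0.09, -0.08, -0.01],
    [0.09, -0.08, -0.01],
    [0.09, -0.08, -0.01],
  ],
  rot=[
    [0, 0, 0],
    [0, 0, 0],
    [0, 0, 0],
    [0, 0, 0],
    [0, 0, 0],
    [0, 0, 0],
    [0, 0, 0],
    [0, 0, 0],
  ],
  claw=[0, 0, 0, 0, 0, 0, 0, 0],
  force=60,
)

```text
time: 0.77
ee_pos: [0.2944, -0.3117, 0.2512]
tool_rot: [-3.141, 0.0, 0.322]
force: [0.8, -0.3, 0.4]
width: 0.0002
finger_force: 0.0
```

servo_tool(
  linear=[
    [0.09, -0.08, 0],
    [0.09, -0.08, 0],
    [0.09, -0.08, 0],
    [0.09, -0.08, 0],
    [0.09, -0.08, 0],
    [0.09, -0.08, 0],
    [0.09, -0.08, 0],
    [0.09, -0.08, 0],
  ],
  rot=[
    [0, 0, 0],
    [0, 0, 0],
    [0, 0, 0],
    [0, 0, 0],
    [0, 0, 0],
    [0, 0, 0],
    [0, 0, 0],
    [0, 0, 0],
  ],
  claw=[0, 0, 0, 0, 0, 0, 0, 0],
)

```text
time: 1.43
ee_pos: [0.4146, -0.1028, 0.2511]
tool_rot: [-3.142, 0.0, 0.322]
force: [0.7, -0.5, 0.2]
width: 0.0
finger_force: 0.0
```

servo_tool(
  linear=[
    [0.088, -0.083, 0],
    [0.088, -0.083, 0],
    [0.088, -0.083, 0],
    [0.088, -0.083, 0],
    [0.088, -0.083, 0],
    [0.088, -0.083, 0],
    [0.088, -0.083, 0],
    [0.088, -0.083, 0],
  ],
  rot=[
    [0, 0, 0],
    [0, 0, 0],
    [0, 0, 0],
    [0, 0, 0],
    [0, 0, 0],
    [0, 0, 0],
    [0, 0, 0],
    [0, 0, 0],
  ],
  claw=[0, 0, 0, 0, 0, 0, 0, 0],
)

```text
time: 2.1
ee_pos: [0.5291, 0.1103, 0.2509]
tool_rot: [-3.142, 0.001, 0.322]
force: [-0.6, -0.0, -0.8]
width: -0.0001
finger_force: 0.0
```

servo_tool(
  linear=[
    [0, 0, 0],
    [0, 0, 0],
    [0, 0, 0],
    [0, 0, 0],
    [0, 0, 0],
    [0, 0, 0],
    [0, 0, 0],
    [0, 0, 0],
  ],
  rot=[
    [0, 0, -0.055],
    [0, 0, -0.055],
    [0, 0, -0.055],
    [0, 0, -0.055],
    [0, 0, -0.055],
    [0, 0, -0.055],
    [0, 0, -0.055],
    [0, 0, -0.055],
  ],
  claw=[0, 0, 0, 0, 0, 0, 0, 0],
)

```text
time: 2.77
ee_pos: [0.5286, 0.1088, 0.2509]
tool_rot: [-3.141, 0.0, 1.249]
force: [0.8, -0.0, 0.2]
width: 0.0
finger_force: 0.0
```

servo_tool(
  linear=[
    [0, 0, 0],
    [0, 0, 0],
    [0, 0, 0],
    [0, 0, 0],
    [0, 0, 0],
    [0, 0, 0],
    [0, 0, 0],
    [0, 0, 0],
  ],
  rot=[
    [0, 0, -0.055],
    [0, 0, -0.055],
    [0, 0, -0.055],
    [0, 0, -0.02],
    [0, 0, 0],
    [0, 0, 0],
    [0, 0, 0],
    [0, 0, 0],
  ],
  claw=[0, 0, 0, 0, 0, 0, 0, 0],
)

```text
time: 3.43
ee_pos: [0.5287, 0.1088, 0.2512]
tool_rot: [-3.141, 0.0, 1.63]
force: [-0.5, -0.8, -0.9]
width: -0.0005
finger_force: 0.0
```

servo_tool(
  linear=[
    [0.005, 0, 0.044],
    [0.005, 0, 0.044],
    [0.005, 0, 0.044],
    [0.005, 0, 0.044],
    [0.005, 0, 0.044],
    [0.007, 0, 0.044],
    [0, 0, 0],
    [0, 0, 0],
  ],
  rot=[
    [0, 0, 0],
    [0, 0, 0],
    [0, 0, 0],
    [0, 0, 0],
    [0, 0, 0],
    [0, 0, 0],
    [0, 0, 0],
    [0, 0, 0],
  ],
  claw=[0, 0, 0, 0, 0, 0, 0, 0],
)

```text
time: 4.1
ee_pos: [0.5279, 0.1168, 0.1846]
tool_rot: [-3.14, 0.0, 1.631]
force: [0.2, -1.1, 0.5]
width: -0.0
finger_force: 0.0
```

servo_tool(
  linear=[
    [0, 0, 0.031],
    [-0.024, 0, 0.031],
    [-0.02, 0, 0.031],
    [-0.018, 0, 0.031],
    [0, 0, 0],
    [0, 0, 0],
    [0, 0, 0],
    [0, 0, 0],
  ],
  rot=[
    [0, 0, 0],
    [0, 0, 0],
    [0, 0, 0],
    [0, 0, 0],
    [0, 0, 0],
    [0, 0, 0],
    [0, 0, 0],
    [0, 0, 0],
  ],
  claw=[0, 0, 0, 0, 0, 0, 0, 0],
)

```text
time: 4.77
ee_pos: [0.5292, 0.1014, 0.1545]
tool_rot: [3.142, -0.0, 1.631]
force: [0.5, 0.1, 0.4]
width: 0.0004
finger_force: 0.0
```

```bash
python3 - <<'E'
from h import *
a=cam('scene')['img'][80:280,230:470]; b=cam('side')['img'][180:400,160:400]
a=cv2.resize(a,(390,330),interpolation=2); b=cv2.resize(b,(390,330),interpolation=2)
cv2.imwrite('pics/p1.png',np.hstack([a,b])[...,::-1])
E
```

```text
(no output)
```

View pics/p1.png

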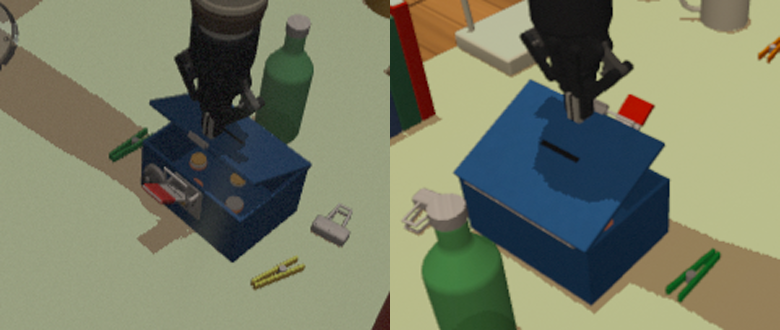

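The crop shows the fingertips on the lid's top near its front edge (right panel 575,118), with the lid partly lowered and the bank in place. I continue down.

servo_tool(
  linear=[
    [-0.016, 0, 0.031],
    [-0.014, 0, 0.031],
    [-0.012, 0, 0.031],
    [-0.01, 0, 0.031],
    [-0.007, 0, 0.031],
    [-0.004, 0, 0.031],
    [-0.002, 0, 0.02],
    [0, 0, 0],
  ],
  rot=[
    [0, 0, 0],
    [0, 0, 0],
    [0, 0, 0],
    [0, 0, 0],
    [0, 0, 0],
    [0, 0, 0],
    [0, 0, 0],
    [0, 0, 0],
  ],
  claw=[0, 0, 0, 0, 0, 0, 0, 0],
)

```text
time: 5.53
ee_pos: [0.5294, 0.0849, 0.1011]
tool_rot: [-3.139, 0.0, 1.631]
force: [0.2, 0.1, -0.5]
width: 0.0001
finger_force: 0.0
```

servo_tool(
  linear=[
    [0, 0, 0.004],
    [0, 0, 0.004],
    [0, 0, 0.004],
    [0, 0, 0.002],
    [0, 0, 0],
    [0, 0, 0],
    [0, 0, 0],
    [0, 0, 0],
  ],
  rot=[
    [0, 0, 0],
    [0, 0, 0],
    [0, 0, 0],
    [0, 0, 0],
    [0, 0, 0],
    [0, 0, 0],
    [0, 0, 0],
    [0, 0, 0],
  ],
  claw=[0, 0, 0, 0, 0, 0, 0, 0],
)

```text
time: 6.2
ee_pos: [0.5302, 0.0851, 0.0994]
tool_rot: [3.141, -0.0, 1.631]
force: [-0.3, 1.1, 1.2]
width: -0.0001
finger_force: 0.7
```

servo_tool(
  linear=[
    [0, 0, 0.004],
    [0, 0, 0.004],
    [0, 0, 0.004],
    [0, 0, 0],
    [0, 0, 0],
    [0, 0, 0],
    [0, 0, 0],
    [0, 0, 0],
  ],
  rot=[
    [0, 0, 0],
    [0, 0, 0],
    [0, 0, 0],
    [0, 0, 0],
    [0, 0, 0],
    [0, 0, 0],
    [0, 0, 0],
    [0, 0, 0],
  ],
  claw=[0, 0, 0, 0, 0, 0, 0, 0],
)

```text
time: 6.87
ee_pos: [0.5303, 0.0851, 0.0979]
tool_rot: [3.14, -0.0, 1.631]
force: [-5.1, -2.6, 12.9]
width: 0.0001
finger_force: 6.8
```

servo_tool(
  linear=[
    [0, 0, -0.06],
    [0, 0, -0.06],
    [0, 0, -0.06],
    [0, 0, -0.06],
    [-0.061, 0, 0],
    [-0.061, 0, 0],
    [-0.061, 0, 0],
    [-0.061, 0, 0],
  ],
  rot=[
    [0, 0, 0],
    [0, 0, 0],
    [0, 0, 0],
    [0, 0, 0],
    [0, 0, 0],
    [0, 0, 0],
    [0, 0, 0],
    [0, 0, 0],
  ],
  claw=[0, 0, 0, 0, 0, 0, 0, 0],
)

```text
time: 7.53
ee_pos: [0.5339, 0.0236, 0.1561]
tool_rot: [3.141, -0.0, 1.631]
force: [0.7, -0.6, 0.3]
width: 0.0002
finger_force: 0.0
```

```bash
python3 - <<'E'
from h import *
o=[]
for n,(y,x,h,w) in(('scene',(80,230,200,240)),('side',(180,160,220,240))):
    d=cam(n); P=pts(d); hsv=cv2.cvtColor(d['img'],cv2.COLOR_RGB2HSV)
    near=(d['z_map']>0)&(P[...,0]>.4)&(P[...,0]<.66)&(P[...,1]>-.05)&(P[...,1]<.25)
    rd=near&((hsv[...,0]<6)|(hsv[...,0]>174))&(hsv[...,1]>150)&(P[...,2]>.03)
    print(n,P[rd].mean(0),P[rd].min(0),P[rd].max(0))
    bl=near&(hsv[...,0]>100)&(hsv[...,0]<125)&(hsv[...,1]>120)&(P[...,2]>.012)
    q=P[cv2.erode(bl.astype(np.uint8),np.ones((3,3)))>0]; t=q[q[:,2]>.09]
    print(cv2.minAreaRect(t[:,:2].astype(np.float32)*1000),np.percentile(t[:,2],[5,50,95]))
    for a in(.08,.1,.12,.14,.16,.18): 
        k=abs(t[:,1]-a)<.005; print(a,np.median(t[k,2]) if k.any() else None)
    o.append(cv2.resize(d['img'][y:y+h,x:x+w],(390,330),interpolation=2))
cv2.imwrite('pics/p2.png',np.hstack(o)[...,::-1]); print(ctrl.get_state()['ee_pos'])
E
```

```text
scene [0.53970307 0.01301502 0.11414047] [0.51939866 0.00206878 0.10102797] [0.5552687  0.02654008 0.12395679]
((531.7119140625, 132.6959228515625), (179.30320739746094, 130.8235626220703), 3.1046950817108154) [0.09518603 0.09781897 0.1004332 ]
0.08 0.0980991211920147
0.1 0.0979032500295393
0.12 0.09771827735139879
0.14 0.0977875877436455
0.16 0.09762795224882731
0.18 0.09782107509703157
side [0.53104829 0.01718213 0.11232758] [0.51457371 0.00533456 0.10268284] [0.54930327 0.02803531 0.12218665]
((522.9892578125, 137.1082000732422), (180.16241455078125, 133.70314025878906), 3.673273801803589) [0.09602182 0.09773258 0.09926189]
0.08 0.09764081227061722
0.1 0.09762291251184693
0.12 0.09777708798018796
0.14 0.09782324854449717
0.16 0.09771225464374789
0.18 0.09774157976982067
[0.53392685 0.02272646 0.15608116]
```

View pics/p2.png

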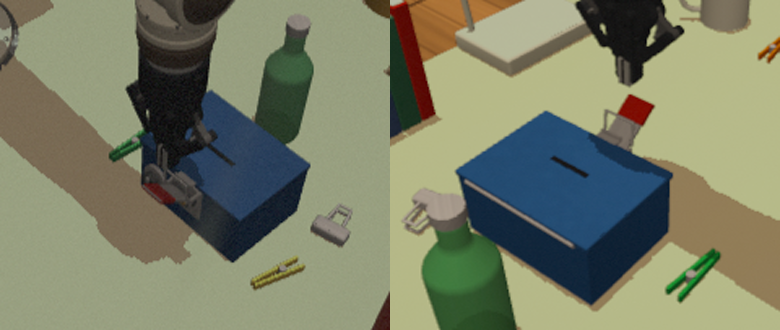

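The lid is shut and level (top at 0.0978 all along), the bank has not moved, and the fingertips stand over the red grip (right panel 630,80 and 635,110). I press the lever along its arc.

servo_tool(
  linear=[
    [0, 0, 0.038],
    [0, 0, 0.038],
    [0, 0, 0.038],
    [0, 0, 0.038],
    [-0.009, 0, 0.029],
    [-0.014, 0, 0.02],
    [-0.011, 0, 0.021],
    [-0.009, 0, 0.022],
  ],
  rot=[
    [0, 0, 0],
    [0, 0, 0],
    [0, 0, 0],
    [0, 0, 0],
    [0, 0, 0],
    [0, 0, 0],
    [0, 0, 0],
    [0, 0, 0],
  ],
  claw=[0, 0, 0, 0, 0, 0, 0, 0],
)

```text
time: 8.3
ee_pos: [0.5344, 0.0135, 0.095]
tool_rot: [3.142, -0.001, 1.631]
force: [-1.7, 2.5, 2.4]
width: -0.0005
finger_force: 1.5
```

servo_tool(
  linear=[
    [-0.007, 0, 0.023],
    [-0.005, 0, 0.024],
    [-0.002, 0, 0.017],
    [0, 0, 0.028],
    [0, 0, 0.028],
    [0, 0, 0.02],
    [0, 0, 0],
    [0, 0, 0],
  ],
  rot=[
    [0, 0, 0],
    [0, 0, 0],
    [0, 0, 0],
    [0, 0, 0],
    [0, 0, 0],
    [0, 0, 0],
    [0, 0, 0],
    [0, 0, 0],
  ],
  claw=[0, 0, 0, 0, 0, 0, 0, 0],
)

```text
time: 8.97
ee_pos: [0.5344, 0.01, 0.0599]
tool_rot: [-3.141, 0.0, 1.631]
force: [-0.8, -0.5, 0.8]
width: -0.0002
finger_force: 0.0
```

```bash
cat > look.py <<'E'
import sys
from h import *
o=[]
for n,(y,x,h,w) in(('scene',(80,230,200,240)),('side',(180,160,220,240))):
    d=cam(n); P=pts(d); hsv=cv2.cvtColor(d['img'],cv2.COLOR_RGB2HSV)
    near=(d['z_map']>0)&(P[...,0]>.4)&(P[...,0]<.66)&(P[...,1]>-.05)&(P[...,1]<.25)
    rd=near&((hsv[...,0]<6)|(hsv[...,0]>174))&(hsv[...,1]>150)
    if rd.any(): print(n,P[rd].mean(0),P[rd].min(0),P[rd].max(0))
    bl=near&(hsv[...,0]>100)&(hsv[...,0]<125)&(hsv[...,1]>120)&(P[...,2]>.012)
    q=P[cv2.erode(bl.astype(np.uint8),np.ones((3,3)))>0]; t=q[q[:,2]>.09]
    print(cv2.minAreaRect(t[:,:2].astype(np.float32)*1000),np.percentile(t[:,2],[5,50,95]))
    o.append(cv2.resize(d['img'][y:y+h,x:x+w],(390,330),interpolation=2))
cv2.imwrite(f'pics/{sys.argv[1]}.png',np.hstack(o)[...,::-1]); print(ctrl.get_state()['ee_pos'])
E
python3 look.py p3
```

```text
scene [0.54003529 0.03543366 0.0244137 ] [0.52120094 0.02908063 0.01071064] [0.55384704 0.04188002 0.03858951]
((532.5370483398438, 132.95423889160156), (177.72181701660156, 133.0939483642578), 2.5518133640289307) [0.09517882 0.09770908 0.10037855]
((523.4089965820312, 136.96597290039062), (180.30810546875, 134.20883178710938), 3.5112156867980957) [0.09608411 0.09774981 0.09923922]
[0.53484807 0.01000039 0.06055952]
```

View pics/p3.png

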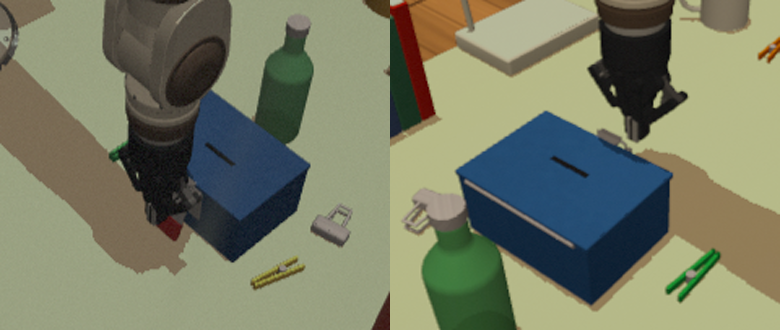

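The red grip now hangs at (170,228) in the left panel, z 0.011 to 0.039, which matches lever angle 1.9 (locked). I retreat.

servo_tool(
  linear=[
    [-0.06, 0, 0],
    [-0.06, 0, 0],
    [0, 0, -0.12],
    [0, 0, -0.12],
    [0, 0, -0.12],
    [0, 0, -0.12],
    [0, 0, 0],
    [0, 0, 0],
  ],
  rot=[
    [0, 0, 0],
    [0, 0, 0],
    [0, 0, 0],
    [0, 0, 0],
    [0, 0, 0],
    [0, 0, 0],
    [0, 0, 0],
    [0, 0, 0],
  ],
  claw=[0, 0, 0, 0, 0, 0, 0, 0],
)

```text
time: 9.73
ee_pos: [0.5376, -0.02, 0.1826]
tool_rot: [3.137, 0.0, 1.631]
force: [-0.5, 0.7, -0.3]
width: 0.0
finger_force: 0.0
```

```bash
python3 look.py p4
```

```text
scene [0.53684874 0.03543232 0.02532274] [0.51770221 0.02933357 0.01148465] [0.55397944 0.04284549 0.03889691]
((532.9378662109375, 131.16427612304688), (177.37982177734375, 130.86647033691406), 4.227524280548096) [0.0950565  0.09770451 0.10027643]
((523.250732421875, 136.57830810546875), (180.84744262695312, 132.8625030517578), 3.061589002609253) [0.09607928 0.09772388 0.09922642]
[ 0.53637375 -0.0199417   0.17978204]
```

View pics/p4.png

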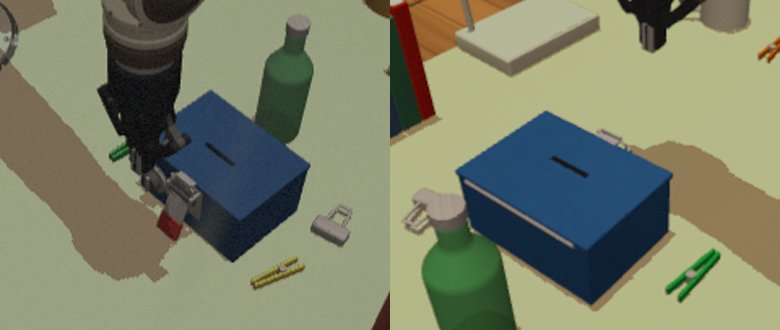

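The lid is shut, the lever hangs locked at (172,225) in the left panel, and the arm is clear of everything.

```bash
python3 -c "
from workcell import ctrl
print(ctrl.hand_in())"
```

```text
the job is handed in; nothing more can be done
None
```

The coin bank's lid is fully shut and the red lever has snapped over into lock; the bank did not visibly move, nothing else was touched, and the job was handed in after about 10 s of robot time.

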